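Scrape the offcut chips off the steel plate into the tray

ROBOT

A 6-joint arm with a two-finger parallel gripper is mounted at the origin on the work surface. World frame = base frame: x ahead of the robot, y to its left, z up, the work surface at z = 0. Lengths are in m, angles in rad, forces in N, time in s.
With the tool pointing down it reaches from about 0.35 to 0.775 m from the base axis. Payload 5.5 kg.
Tool frame: the origin (TCP) lies midway between the tips of the shut fingers; the grasp point (between the pads) lies 19 mm behind it; z points along the fingers, y is the direction in which the jaws open and shut (so a half turn about z gives the same grasp; the last joint's range is limited). The gripper opens to 85 mm and grips with 20 to 120 N. Pads are 22 mm wide; open, the fingers measure 114 mm over their backs; the gripper's body (76 mm by 85 mm) begins 54 mm behind the grasp point. The pads swing forward as they close: fully open they stand 13 mm farther back than shut.
Start: joints at [1.164, 0.313, 0.046, 1.304, 0, 1.431], TCP at [0.152, 0.555, 0.231] pointing down, gripper open.
Joint ranges: [-2.76, 2.76], [-0.86, 1.69], [-1.03, 1.26], [-2.2, 2.34], [-1.47, 1.5], [-3.14, 3.14]. Speed limits (rad/s): [2.57, 2.57, 3.14, 3.14, 3.14, 3.14].

INTERFACE

Orientations are given as a unit quaternion [w, x, y, z].
In Python, from workcell import env gives the robot as it stands.
- The arm moves only by the shell command python3 -m creep 'ROWS' [OPENING] [FORCE]. ROWS is JSON, a list of rows, each a list of 6 numbers: the shift along the tool's x, y, z in m, then the turn, a rotation vector about the tool's x, y, z in degrees. A call has exactly 8 rows; each row is the pose to reach, as a shift and turn from the pose commanded when the call began, along the tool's axes at that moment; what a row does not reach only later rows make up. A row lasts 1/10 s, in which the tool goes at most 50 mm and 8.59 degrees, less where a joint would pass 70% of its speed; a pose out of reach is approached as far as the arm can. A call with a gripper value outside its range is refused whole. OPENING is the finger opening in m, from 0 to 0.0854, set as the call begins (- or left out, the last holds). The fingers move at their own pace and stop on an object; FORCE is the grip in N (left out, the last holds). Time passes only in rows, so rows that repeat a pose let the fingers close, or fill a call up. It gives the time, the measured TCP pose, the force and the opening at its end, in the units of the state.
- env.get_state(): the state, without advancing time (a new reading comes with each control period).
- env.read_camera(name): name is "scene" or "side" or "wrist"; returns (picture, depth): 420x560x3 uint8, blue, green, red; 420x560 float32, m along the optical axis (not along the pixel's ray), 0 where there is no reading.
- env.camera_params(name): a dict with "fx", "fy", "cx", "cy" (pixels), "position" and "orientation" of the camera in the world. Camera axes: x right, y up, looking along -z (the intrinsics and any distortion apply to the point x, -y, -z); pixel columns grow to the right and rows downward; lengths in m; the calibration is good to about 2 mm. The wrist camera is an equidistant fisheye: a pixel r from the principal point sees the ray r / f radians off the axis. A picture is of the moment at which its call begins: read the wrist's pose just before it. camera_params takes no time and is no camera call; for the wrist camera it gives the pose at the moment of the call.
- env.hand_in(): hands the job in, once; it reports no verdict.
The state is a dict: "clock": time; "joint_pos": joint angles; "qvel": joint speeds; "tau": joint torques, N m; "tcp_pos": TCP position; "orientation": TCP orientation; "wrist_force": force on the tool from outside, world axes, zero at the start; "ft_torque": the same for the moment, N m; "finger_gap": finger opening in m.
Only numpy, scipy, OpenCV 4.12 (cv2) and the standard library are available. Lean on these libraries where they do the work, as an engineer would, in place of code of your own. Each camera call takes 0.05 s, during which the arm holds its last target. There are 200 camera calls.

TASK

Take the red-handled scraper and, holding it flat and pressing only lightly, scrape all four aluminium chips off the steel plate over its open edge into the blue tray. Reach in under the lamp bar without bumping the lamp, move the chips with the scraper rather than with the gripper, then stand the scraper back upright on the middle of its black rubber pad and let go. Leave the jar, mallet, socket wrench and tape dispenser base where they are.

Things in the scene. Friction and masses are not known exactly. Their poses are not given: they have to be found in the camera images.
- scraper: Scraper: a light wooden block 30 (x) x 110 (y) x 23 (z) mm with a black rubber sole, and on its middle an upright red paddle handle 34 (x) x 22 (y) mm reaching from 21 to 87 mm above the sole; 0.25 kg. Loose, stands upright on the pad. Origin: centre of the sole; z up, y along the blade.
- plate: Fixed dark steel plate 180 (x) x 182 (y) mm, its top face 45 mm above the counter. Two side lips (6 mm thick, 12 mm high above the top face, inner faces at y = +-85 mm) run along x; the edge towards the tray at x = -90 mm and the opposite edge at x = +90 mm are open. Origin: on the counter under the plate's centre; x points away from the tray (to the left as the robot sees it), z up.
- lamp: Fixed lamp over the end of the plate away from the tray, same origin and axes as the plate: a white bar 30 mm wide and 250 mm long along y, centred at x = +80 mm, underside 248 mm and top 274 mm above the counter, on two steel posts of 14 mm diameter at x = 80, y = +-112 mm. A gripper pointing straight down does not fit beneath it: lean the gripper back towards the tray by about 30 degrees.
- tray: Fixed open blue tray 100 (x) x 200 (y) x 35 (z) mm, walls and floor 4 mm, at the right-hand end of the plate, one long wall tucked 10 mm under the plate's edge; same axes as the plate. Origin: centre of the underside.
- pad: Fixed black rubber pad 90 (x) x 160 (y) x 6 mm on which the scraper stands, left or right of the plate. Origin: centre of the underside; y along its long side.
- chip1: Loose aluminium offcut chip about 24 x 18 x 12 mm, 13 g, lying on the plate. Origin: centre of its underside.
- chip2: Loose aluminium offcut chip about 24 x 18 x 12 mm, 13 g, lying on the plate. Origin: centre of its underside.
- chip3: Loose aluminium offcut chip about 24 x 18 x 12 mm, 13 g, lying on the plate. Origin: centre of its underside.
- chip4: Loose aluminium offcut chip about 24 x 18 x 12 mm, 13 g, lying on the plate. Origin: centre of its underside.
- dispenser: Bystander: steel tape dispenser base 140 x 60 x 72 mm, loose, on the other side of the plate from the pad. Origin: centre of underside.
- jar: Bystander: glass jar with silver twist cap, 76 mm diameter, 110 mm high, loose. Origin: centre of underside.
- mallet: Bystander: black rubber mallet, head 60 mm thick and 100 mm long, wooden handle 260 mm along its -x, lying at the left, loose. Origin: under the middle of the head.
- wrench: Bystander: chrome socket wrench 190 mm long along its x, up to 56 mm high at the socket (x = 40 mm), loose. Origin: on the counter near its middle; it lies behind the plate.
Things that resemble listed ones, but are neither listed nor needed, are in the scene too. Several things look just like the pad: the one meant starts farthest from the robot's base.

How it is judged:
On the way, in this order (a step that is already met when the one before it is completed fails the run):
1. the scraper has been carried to the plate and pressed flat on it (over 1 N, tilted less than 9 degrees) (contact force between scraper and plate above 1 N and angle between scraper's own z axis and vertical below 0.157 rad), for 0.1 s.
2. all four chips lie in the tray (x of chip1 in the frame of tray between -0.046 and 0.046 m and y of chip1 in the frame of tray between -0.096 and 0.096 m and height (world z) of each of chip1, chip2, chip3, chip4 below 0.033 m and x of chip2 in the frame of tray between -0.046 and 0.046 m and y of chip2 in the frame of tray between -0.096 and 0.096 m and x of chip3 in the frame of tray between -0.046 and 0.046 m and y of chip3 in the frame of tray between -0.096 and 0.096 m and x of chip4 in the frame of tray between -0.046 and 0.046 m and y of chip4 in the frame of tray between -0.096 and 0.096 m), for 0.2 s.
At the end, for the whole second after the job is handed in: All four chips lie inside the blue tray, below its rim, and the scraper stands upright (within 6 degrees), released and at rest, on its pad, its centre within 30 mm of the pad's centre (all of step 2 and horizontal distance between scraper and pad below 0.03 m and angle between scraper's own z axis and vertical below 0.1 rad and z of scraper in the frame of pad between 0.003 and 0.012 m and linear speed of scraper below 0.02 m/s); the robot touches nothing.
It fails at once if the lamp is bumped (over 3 N) (contact force between any of the arm, the fingers, scraper and lamp above 3 N).
It fails at once if a chip is touched by the gripper (over 1 N) (contact force between any of the fingers, the arm and chip1 above 1 N or contact force between any of the fingers, the arm and chip2 above 1 N or contact force between any of the fingers, the arm and chip3 above 1 N or contact force between any of the fingers, the arm and chip4 above 1 N).
It fails at once if the scraper is pressed on the plate with more than 60 N (contact force between scraper and plate above 60 N).
It fails at once if a bystander is moved more than 30 mm (distance of any of jar, mallet, wrench, dispenser from where it was at the start of the episode above 0.03 m).
It also fails if it takes over 67 s, if anything falls off the work surface, if the arm or the gripper's body presses on something with over 40 N, if the wrist force passes 120 N, or if a joint passes its speed limit or range.

## Working session

There is one attempt and no reset: what is moved stays moved. The work goes in short steps, Python scripts to look and compute and a shell command to move; the robot and the scene stay as the last step left them, time stands still between calls to the robot, and variables do not carry over. Pictures are saved under pics/ and viewed, about 8 in all and at most 12, crops included, and the job is handed in when it is done.

```bash
ls; mkdir -p pics; cat > h.py <<'E'
import numpy as np, cv2
from scipy.spatial.transform import Rotation as R
from workcell import env
def rot(q): return R.from_quat([q[1],q[2],q[3],q[0]])
def cloud(name):
    p=env.camera_params(name); im,d=env.read_camera(name)
    v,u=np.mgrid[0:420,0:560]
    P=np.stack([(u-p['cx'])/p['fx']*d,-(v-p['cy'])/p['fy']*d,-d],-1)
    W=P@rot(p['orientation']).as_matrix().T+np.array(p['position'])
    W[d==0]=np.nan
    return im,W
E
python3 - <<'E'
from h import *
print(env.get_state())
for n in('scene','side'):
    print(env.camera_params(n)); im,W=cloud(n); cv2.imwrite(f'pics/{n}0.png',im); np.savez(f'{n}0.npz',im=im,W=W)
print(env.camera_params('wrist'))
s=[np.load('scene0.npz')['im'],np.load('side0.npz')['im']]
cv2.imwrite('pics/both.png',cv2.resize(np.vstack(s),None,fx=.71,fy=.71))
E
```

```text
pics
{'clock': 0.0, 'joint_pos': array([ 1.16436760e+00,  3.13978601e-01,  4.49675899e-02,  1.30359293e+00,
       -3.88550890e-05,  1.43121406e+00]), 'qvel': array([ 1.09172481e-03, -5.84024430e-04, -7.78635380e-05, -2.02000580e-04,
       -3.10270795e-04,  7.71061540e-04]), 'tau': array([-6.08949094e-06, -4.80629361e+01,  2.98533136e+01,  1.94350665e-02,
       -5.22761968e-05,  1.15698273e-05]), 'tcp_pos': array([0.1514274 , 0.55416842, 0.23041661]), 'orientation': array([-2.24982827e-04,  1.33027649e-01,  9.91111915e-01, -8.75573451e-04]), 'wrist_force': array([-0.23800864, -0.64958988,  0.32045233]), 'ft_torque': array([ 0.00375714, -0.01096667,  0.01003868]), 'finger_gap': 0.08543727764727527}
{'fx': 471.8877967220813, 'fy': 471.8877967220813, 'cx': 286.42473510627497, 'cy': 208.0562786548331, 'position': array([ 0.97786293, -0.73553604,  0.84528092]), 'orientation': array([0.88159629, 0.38856515, 0.111341  , 0.24373817])}
{'fx': 418.2138177685061, 'fy': 418.2138177685061, 'cx': 279.515342606704, 'cy': 210.74944273489044, 'position': array([ 0.00360749, -0.51810132,  0.86560895]), 'orientation': array([ 0.85928209,  0.34278079, -0.13608151, -0.3544255 ])}
{'fx': 325.19226210127806, 'fy': 325.19226210127806, 'cx': 281.03731410159224, 'cy': 209.19070981130312, 'position': array([0.08120392, 0.57376388, 0.37354002]), 'orientation': array([ 0.78643977, -0.11447409, -0.08637295,  0.60078938])}
```

View pics/scene0.png

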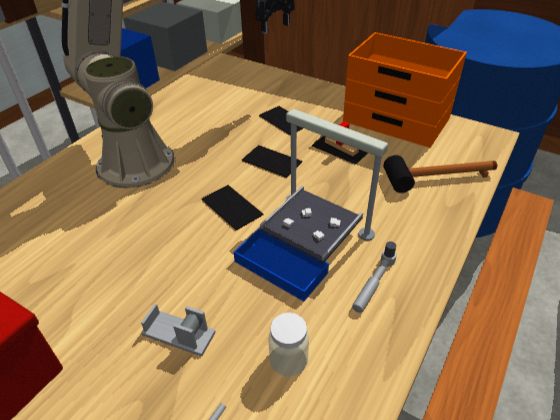

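View pics/side0.png

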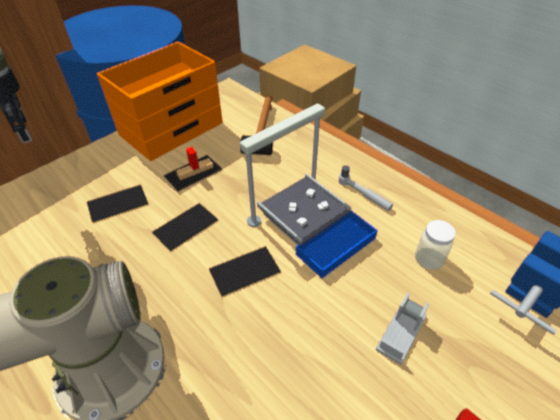

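The scene picture shows pads at (283,118), (272,160), (232,206), and one under the scraper at (340,150). The plate is near (310,222), with the tray at (282,262). The side picture shows the same four pads at (118,203), (185,226), (244,270) and (193,172). I'll measure all of these.

```bash
cat > m.py <<'E'
from h import *
def rect(P):
    (c,s,a)=cv2.minAreaRect((P[:,:2]*1000).astype(np.float32)); return np.round(c,1),np.round(s,1),round(a,1)
for n in('scene','side'):
    z=np.load(n+'0.npz'); im,W=z['im'],z['W']; hsv=cv2.cvtColor(im,cv2.COLOR_BGR2HSV).astype(int); H,S,V=hsv[...,0],hsv[...,1],hsv[...,2]
    Z=W[...,2]; ok=np.isfinite(Z)&(np.abs(W[...,0])<1)&(np.abs(W[...,1])<1)
    def comps(m,mn,lab):
        m=cv2.morphologyEx((m&ok).astype(np.uint8),cv2.MORPH_OPEN,np.ones((2,2)))
        k,L,st,c=cv2.connectedComponentsWithStats(m)
        for i in range(1,k):
            if st[i,4]>=mn:
                P=W[L==i]; print(n,lab,'px',c[i].round(),st[i,4],'rect',*rect(P),'z',np.percentile(P[:,2],[5,50,95]).round(4), 'dist',np.hypot(*np.array(rect(P)[0])).round())
    comps((V<60)&(Z<.015)&(Z>-.01)&(np.hypot(W[...,0],W[...,1])>.2),150,'pad')
    comps((H>105)&(H<130)&(S>150)&(Z>.028)&(Z<.042)&(W[...,0]<.9),30,'trayrim')
    comps((Z>.040)&(Z<.049)&(V<120)&(S<80),200,'plate')
    comps((Z>.050)&(Z<.064)&(V>140)&(S<60),10,'chip')
    comps((Z>.26)&(Z<.285)&(S<70),60,'lamp')
    comps(((H<8)|(H>172))&(S>170)&(V>100)&(Z>.03)&(Z<.12)&(W[...,1]>0),15,'red')
    comps((H>8)&(H<25)&(Z>.022)&(Z<.036)&(W[...,1]>.1)&(W[...,0]<.8),20,'block')
    comps((H>5)&(H<18)&(S>200)&(Z>.05),300,'crate')
E
python3 m.py
```

```text
scene pad px [160.  25.] 188 rect [-692.7  846.3] [314.2 165.2] 35.1 z [-0.0164 -0.0075  0.0012] dist 1094.0
scene pad px [279. 120.] 418 rect [325.  265.7] [ 69.4 486.7] 34.4 z [nan nan nan] dist 420.0
scene pad px [339. 152.] 428 rect [498.2 363.6] [ 67.9 157.7] 84.7 z [nan nan nan] dist 617.0
scene pad px [271. 162.] 861 rect [393.8 186.5] [117.7 261.4] 67.7 z [nan nan nan] dist 436.0
scene pad px [233. 208.] 1324 rect [370.3 -17.1] [ 89.4 154.3] 71.5 z [nan nan nan] dist 371.0
scene trayrim px [478.  80.] 111 rect [751.2 975.8] [110.   20.6] 5.4 z [nan nan nan] dist 1231.0
scene trayrim px [504.  84.] 73 rect [841.3 986.6] [65.9 19.7] 11.8 z [0.0253 0.0325 0.0401] dist 1297.0
scene trayrim px [250. 259.] 150 rect [ 530.8 -164. ] [ 49.  123.3] 57.4 z [nan nan nan] dist 556.0
scene trayrim px [303. 281.] 188 rect [ 666.6 -152.4] [127.   66.3] 46.8 z [nan nan nan] dist 684.0
scene plate px [310. 225.] 3227 rect [599.4   1.4] [182.5 175.9] 86.0 z [nan nan nan] dist 599.0
scene chip px [308. 212.] 33 rect [574.3  24.7] [17.3 24.1] 27.9 z [0.0477 0.0537 0.0567] dist 575.0
scene chip px
[... 3811 characters left out ...]
de lamp px [ 68. 321.] 2064 rect [ -9.5 -43.6] [ 43.6 201.6] 72.3 z [nan nan nan] dist 45.0
side red px [193. 159.] 189 rect [524.  406.4] [132.4  26. ] 59.4 z [0.0263 0.0668 0.093 ] dist 663.0
side block px [181. 137.] 305 rect [592.  534.4] [ 62.4 326.8] 85.8 z [0.0156 0.0237 0.0309] dist 798.0
side block px [129. 138.] 38 rect [431.7 633. ] [ 3.4 98.5] 0.0 z [0.0203 0.0294 0.0357] dist 766.0
side block px [206. 164.] 95 rect [537.6 355.4] [60.  31.7] 5.4 z [0.0174 0.0264 0.0303] dist 644.0
side block px [185. 172.] 117 rect [467.9 371.5] [28.6 48.2] 77.2 z [0.0195 0.0265 0.0305] dist 597.0
side crate px [162.  93.] 8102 rect [1122.3 1208.6] [1945.    98.8] 47.5 z [nan nan nan] dist 1649.0
```

```bash
cat > m2.py <<'E'
from h import *
def cast(n,uv,z):
    p=env.camera_params(n); uv=np.atleast_2d(uv).astype(float)
    d=np.stack([(uv[:,0]-p['cx'])/p['fx'],-(uv[:,1]-p['cy'])/p['fy'],-np.ones(len(uv))],-1)@rot(p['orientation']).as_matrix().T
    o=np.array(p['position']); return (o+d*((z-o[2])/d[:,2])[:,None])[:,:2]*1000
if __name__=='__main__':
  for n in('scene','side'):
    z=np.load(n+'0.npz'); im,W=z['im'],z['W']; W=np.nan_to_num(W,nan=9); hsv=cv2.cvtColor(im,cv2.COLOR_BGR2HSV).astype(int); H,S,V=hsv[...,0],hsv[...,1],hsv[...,2]
    X,Y,Z=np.moveaxis(W,-1,0)
    def px(m): v,u=np.nonzero(m); return np.stack([u,v],-1)
    def fit(m,zz,lab):
        m=cv2.morphologyEx(m.astype(np.uint8),cv2.MORPH_CLOSE,np.ones((3,3)))
        k,L,st,c=cv2.connectedComponentsWithStats(m); i=1+st[1:,4].argmax()
        P=cast(n,px(L==i),zz); r=cv2.minAreaRect(P.astype(np.float32)); print(n,lab,st[i,4],np.round(r[0],1),np.round(r[1],1),round(r[2],1))
    near=lambda x,y,r:np.hypot(X-x,Y-y)<r
    red=((H<8)|(H>172))&(S>150)&near(.5,.37,.12)
    P=W[red]; print(n,'red n',len(P),'zmax',np.percentile(P[:,2],98),'top mean',P[P[:,2]>.086].mean(0).round(4), 'px u range',px(red).min(0),px(red).max(0))
    P=W[(H>8)&(H<25)&(Z>.02)&(Z<.035)&near(.5,.365,.075)]; r=cv2.minAreaRect((P[:,:2]*1000).astype(np.float32)); print(n,'block',len(P),r)
    fit((V<60)&(Z<.02)&near(.5,.36,.13)|red|((Z<.035)&(Z>.015)&near(.5,.365,.06)),.006,'pad+scr')
    fit((abs(Z-.045)<.006)&(V<130)&near(.6,0,.14),.045,'plate')
    P=W[(abs(Z-.056)<.006)&near(.6,0,.14)&(X>.668)]; print(n,'far lip',np.polyfit(P[:,1],P[:,0],1).round(4),len(P))
    P=W[(abs(Z-.056)<.006)&near(.6,0,.14)&(X<.53)&(S<90)]; print(n,'near lip',np.polyfit(P[:,1],P[:,0],1).round(4),len(P))
    P=W[(Z>.262)&(Z<.285)&near(.6,.08,.2)&(V>100)]; r=cv2.minAreaRect((P[:,:2]*1000).astype(np.float32)); print(n,'lamp',len(P),r,P[:,:2].mean(0))
    m=((V>150)&(S<60)&(Z>.046)&(Z<.066)&near(.6,0,.075)).astype(np.uint8); k,L,st,c=cv2.connectedComponentsWithStats(m)
    for i in range(1,k):
        if st[i,4]>15: print(n,'chip',c[i].round(),cast(n,c[i],.053).round(1))
  a=np.load('scene0.npz')['im'][100:180,250:390]; b=np.load('side0.npz')['im'][130:210,130:270]
  cv2.imwrite('pics/crop.png',cv2.resize(np.vstack([a,b]),None,fx=3.7,fy=3.7,interpolation=cv2.INTER_CUBIC))
E
python3 m2.py
```

```text
scene red n 52 zmax 0.09433660193299638 top mean [0.5029 0.3726 0.0912] px u range [336 122] [348 145]
scene block 133 ((499.7358093261719, 358.85296630859375), (24.638595581054688, 111.96791076660156), 83.50141143798828)
scene pad+scr 670 [495.1 361. ] [ 68.7 158.7] 85.1
scene plate 3576 [5.983e+02 1.000e-01] [185.5 187.2] 84.8
scene far lip [0.1352 0.6891] 211
scene near lip [0.0361 0.5091] 190
scene lamp 873 ((604.3883056640625, 81.57524871826172), (32.8752326965332, 249.17913818359375), 84.86258697509766) [0.61239647 0.07969545]
scene chip [306. 211.] [[572.   22.4]]
scene chip [288. 221.] [[551.2 -31.1]]
scene chip [335. 221.] [[649.   25.8]]
scene chip [318. 234.] [[635.1 -32.5]]
side red n 192 zmax 0.09444778132139829 top mean [0.4973 0.3661 0.0916] px u range [186 146] [198 169]
side block 240 ((498.8664855957031, 367.056884765625), (33.792274475097656, 110.5301284790039), 77.33354187011719)
side pad+scr 1014 [496.6 409.7] [160.2 153.5] 84.3
side plate 2823 [595.2  -1.3] [181.2 186.8] 84.6
side far lip [0.1227 0.6857] 187
side near lip [0.0623 0.5068] 192
side lamp 1012 ((602.8077392578125, 80.0304183959961), (34.390625, 250.9371795654297), 85.08981323242188) [0.59280158 0.07787682]
side chip [310. 192.] [[647.4  23.6]]
side chip [322. 205.] [[633.3 -34.3]]
side chip [292. 206.] [[571.1  19.1]]
side chip [301. 220.] [[551.7 -33.1]]
```

View pics/crop.png

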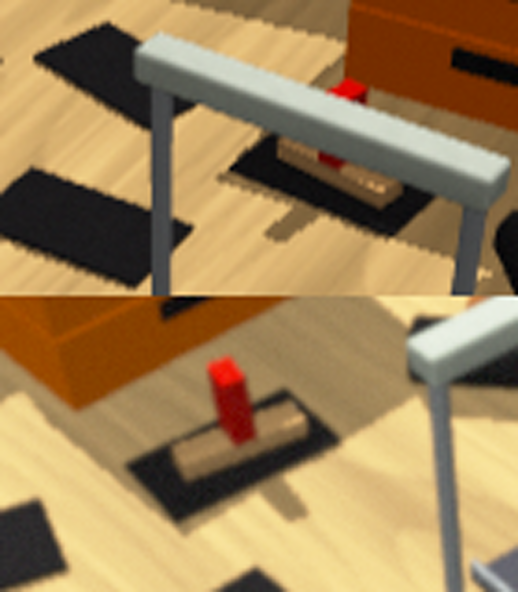

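The pads sit at distances of about 371, 401–436 and 492 mm, and 610–617 mm for the one at scene (339,152) / side (191,178). That one is farthest and carries the scraper, so it is the pad meant, and the crop confirms a wooden block with a red handle on black rubber. Next I'll work out the hover pose.

```bash
cat > g.py <<'E'
from h import *
from m2 import cast
def frame(psi,lean=30):
    c,s=np.cos(np.radians(psi)),np.sin(np.radians(psi)); l=np.radians(lean)
    y=np.array([-c,-s,0]); n=np.array([-s,c,0]); z=np.sin(l)*n-np.cos(l)*np.array([0,0,1]); return np.stack([np.cross(y,z),y,z],1)
def plan(grasp,psi,lean=30,back=0,start=None):
    """row from start pose (default: measured now) to put grasp point (mm) 'back' mm behind along tool z"""
    if start is None:
        s=env.get_state(); p0=np.array(s['tcp_pos'])*1000; R0=rot(s['orientation']).as_matrix()
    else: p0,R0=start
    F=frame(psi,lean); t=np.array(grasp,float)+F[:,2]*(19-back)
    row=np.r_[R0.T@(t-p0)/1000,R.from_matrix(R0.T@F).as_rotvec(degrees=True)]
    print('target tcp',t.round(1),'row',row.round(4).tolist()); return t,F
E
python3 - <<'E'
from g import *
print('crate corner',cast('side',[152,152],0))
t=plan([330,280,150],-10,30,0)
print(t[1])
plan([499.5,366,66],-10,30,110,t)
E
```

```text
crate corner [[460.98691292 554.08533796]]
target tcp [331.6 289.4 133.5] row [-0.2437, -0.2079, 0.0973, -24.9426, -22.773, -92.8713]
[[-0.15038373 -0.98480775  0.08682409]
 [-0.85286853  0.17364818  0.49240388]
 [-0.5         0.         -0.8660254 ]]
target tcp [491.6 321.2 144.8] row [-0.0568, -0.152, 0.0198, 0.0, 0.0, 0.0]
```

```bash
python3 -m creep '[[-0.04,-0.035,0,-2,-2,-8],[-0.08,-0.07,0.01,-4,-4,-15.5],[-0.12,-0.1,0.02,-6,-6,-23.5],[-0.16,-0.14,0.03,-8,-8,-31],[-0.2,-0.17,0.05,-10,-9.5,-39],[-0.24,-0.2,0.06,-12.5,-11.5,-46.5],[-0.2437,-0.2079,0.07,-14.5,-13,-54],[-0.2437,-0.2079,0.07,-16.5,-15,-62]]' 0.085 60; python3 - <<'E'
from g import *
print(env.get_state()['joint_pos'])
plan([499.5,366,66],-10,30,110)
E
```

```text
clock: 0.9
tcp_pos: [0.3315, 0.2893, 0.161]
orientation: [0.129, -0.35, 0.921, 0.109]
wrist_force: [-0.6, 0.3, -0.7]
finger_gap: 0.0853
[ 0.38745857 -0.14898671 -0.69819218  0.75363314  0.21008204 -0.31063331]
target tcp [491.6 321.2 144.8] row [-0.1301, -0.0863, 0.0503, -9.7176, -9.1165, -36.5762]
```

```bash
python3 -m creep '[[-0.025,-0.015,0.01,-1.5,-1.5,-6],[-0.05,-0.03,0.02,-3,-3,-12],[-0.075,-0.05,0.03,-5,-4.5,-18],[-0.1,-0.067,0.04,-6.5,-6,-24],[-0.12,-0.08,0.047,-8,-7.5,-30],[-0.1301,-0.0863,0.0503,-9.7,-9.1,-36.6],[-0.1301,-0.0863,0.0503,-9.7,-9.1,-36.6],[-0.1301,-0.0863,0.0503,-9.7,-9.1,-36.6]]'; cat > w.py <<'E'
from g import *
import sys
# wrist fisheye: returns image, rays
def wrist():
    p=env.camera_params('wrist'); im,d=env.read_camera('wrist'); return p,im,d
def wpts(p,d):
    v,u=np.mgrid[0:420,0:560]; a,b=u-p['cx'],v-p['cy']; r=np.hypot(a,b)+1e-9; th=r/p['fx']
    D=np.stack([np.sin(th)*a/r,-np.sin(th)*b/r,-np.cos(th)],-1); M=rot(p['orientation']).as_matrix()
    P=D*(d/np.cos(th))[...,None]; P[d==0]=np.nan
    return np.nan_to_num(P@M.T+np.array(p['position']),nan=9), D@M.T
E
python3 - <<'E'
from w import *
s=env.get_state(); print(s['joint_pos'].round(3))
p,im,d=wrist(); W,D=wpts(p,d); cv2.imwrite('pics/w1.png',im); np.savez('w1.npz',im=im,W=W,D=D,o=p['position'])
hsv=cv2.cvtColor(im,cv2.COLOR_BGR2HSV).astype(int); H,S,V=np.moveaxis(hsv,-1,0); X,Y,Z=np.moveaxis(W,-1,0)
near=np.hypot(X-.5,Y-.366)<.1
red=((H<8)|(H>172))&(S>150)&near
def onp(m,z):
    o=np.array(p['position']); d=D[m]; return (o+d*((z-o[2])/d[:,2])[:,None])[:,:2]*1000
top=red&(Z>.087); print('redtop',top.sum(),W[red][:,2].max(),cv2.minAreaRect(onp(top,.093).astype(np.float32)))
bl=(H>8)&(H<25)&(abs(Z-.029)<.004)&near; print('block',bl.sum(),cv2.minAreaRect(onp(bl,.029).astype(np.float32)))
pad=(V<60)&(Z<.02)&(np.hypot(X-.5,Y-.366)<.12); print('pad',pad.sum(),cv2.minAreaRect(onp(pad,.006).astype(np.float32)))
E
```

```text
clock: 1.7
tcp_pos: [0.4907, 0.322, 0.1444]
orientation: [0.197, -0.619, 0.742, 0.167]
wrist_force: [-0.6, -0.5, -0.0]
finger_gap: 0.0848
[ 0.198  0.194 -0.445  0.727  0.483 -1.141]
redtop 1034 0.09474200761664822 ((496.4232177734375, 365.619384765625), (38.48778533935547, 20.79051399230957), 77.94450378417969)
block 2913 ((496.9667053222656, 367.4208679199219), (32.78499221801758, 109.22980499267578), 77.12202453613281)
pad 7984 ((492.9237060546875, 376.1016540527344), (90.81884765625, 158.31935119628906), 84.00336456298828)
```

View pics/w1.png

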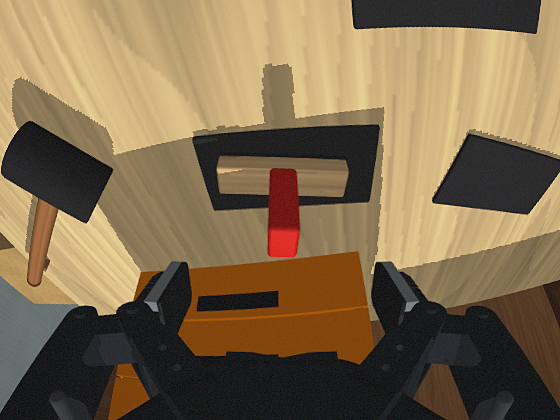

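The wrist view shows the block at (283,175), the handle top at (284,243) and the pad at (285,167), with nothing between the jaws and the handle. The pad measures 91x158 mm and the block 33x109 mm, both consistent with the sizes given.

```bash
python3 - <<'E'
from g import *
plan([496.7,366.7,66],-12.4,30,0)
E
```

```text
target tcp [498.7 376.   49.5] row [0.0003, 0.0009, 0.1096, 1.2455, -0.1243, 1.737]
```

```bash
python3 -m creep '[[0,0.001,0.02,1.2,-0.1,1.7],[0,0.001,0.04,1.2,-0.1,1.7],[0,0.001,0.06,1.2,-0.1,1.7],[0,0.001,0.078,1.2,-0.1,1.7],[0,0.001,0.093,1.2,-0.1,1.7],[0,0.001,0.103,1.2,-0.1,1.7],[0,0.001,0.108,1.2,-0.1,1.7],[0,0.001,0.1096,1.2,-0.1,1.7]]' 0.085 60
python3 -m creep '[[0,0,0,0,0,0],[0,0,0,0,0,0],[0,0,0,0,0,0],[0,0,0,0,0,0],[0,0,0,0,0,0],[0,0,0,0,0,0],[0,0,0,0,0,0],[0,0,0,0,0,0]]' 0 60
python3 - <<'E'
from g import *
s=env.get_state(); F=rot(s['orientation']).as_matrix(); print('up-lift 80mm in tool:',F.T@[0,0,.08], 'grasp',s['tcp_pos']*1000-19*F[:,2], s['joint_pos'].round(2))
print(F)
E
```

```text
clock: 2.55
tcp_pos: [0.4993, 0.3767, 0.0503]
orientation: [0.202, -0.606, 0.752, 0.162]
wrist_force: [-0.9, -0.7, 0.4]
finger_gap: 0.085
clock: 3.35
tcp_pos: [0.5003, 0.3765, 0.0508]
orientation: [0.203, -0.606, 0.752, 0.162]
wrist_force: [-0.5, -2.3, 5.2]
finger_gap: 0.0211
up-lift 80mm in tool: [-0.04007938 -0.00019641 -0.06923586] grasp [498.19613433 367.1953292   67.24063593] [ 0.3   0.33 -0.54  0.42  0.45 -0.99]
[[-0.18260099 -0.97718459  0.10847651]
 [-0.84596903  0.21237761  0.48911364]
 [-0.50099229 -0.00245513 -0.86544826]]
```

The grip holds at a 21 mm gap on the 22 mm handle. Next I'll lift over the lamp bar, with the sole above 0.30 m, and come down on the tray side of it.

```bash
cat >> g.py <<'E'
C=np.array([597.,.5]); e=np.array([.0872,.9962]); f=np.array([-.9962,.0872])
F0=np.array([[-0.18260099,-0.97718459,0.10847651],[-0.84596903,0.21237761,0.48911364],[-0.50099229,-0.00245513,-0.86544826]])
SO=F0.T@np.array([-2.1,-9.4,-44.6])   # sole centre in tool frame (mm)
# tool frame such that scraper is upright with blade at psi: rotate F0 about world z
def sframe(psi): return R.from_euler('z',psi+12.26,degrees=True).as_matrix()@F0
def sole(world,psi=-5,start=None):
    if start is None:
        s=env.get_state(); p0=np.array(s['tcp_pos'])*1000; R0=rot(s['orientation']).as_matrix()
    else: p0,R0=start
    F=sframe(psi); t=np.array(world,float)-F@SO
    print('tcp->',t.round(1),'row',np.r_[(R0.T@(t-p0)/1000).round(4),R.from_matrix(R0.T@F).as_rotvec(degrees=True).round(2)].tolist()); return t,F
def plate(x,y,z): return np.r_[C+x*e+y*f,z]
def where():
    s=env.get_state(); p0=np.array(s['tcp_pos'])*1000; R0=rot(s['orientation']).as_matrix(); w=p0+R0@SO
    d=w[:2]-C; print('sole world',w.round(1),'plate xy',(d@e).round(1),(d@f).round(1),'dpsi',R.from_matrix(R0@sframe(-5).T).as_rotvec(degrees=True).round(2),'F',s['wrist_force'].round(2),'gap',s['finger_gap'].round(4),'t',s['clock'])
E
python3 - <<'E'
from g import *
where()
a=sole([498,340,310],-12.26)
a=sole(plate(-80,-20,320),-5,a)
a=sole(plate(-30,-20,125),-5,a)
E
```

```text
Traceback (most recent call last):
  File "g.py", line 28, in where
    d=w[:2]-C; print('sole world',w.round(1),'plate xy',(d@e).round(1),(d@f).round(1),'dpsi',R.from_matrix(R0@sframe(-5).T).as_rotvec(degrees=True).round(2),'F',s['wrist_force'].round(2),'gap',s['finger_gap'].round(4),'t',s['clock'])
                                                                                                                                                                                                 ^^^^^^^^^^^^^^^^^^^^^
AttributeError: 'float' object has no attribute 'round'
```

```bash
sed -i "s/s\['finger_gap'\].round(4)/round(s['finger_gap'],4)/" g.py
python3 - <<'E'
from g import *
where()
a=sole([498,340,310],-12.26)
a=sole(plate(-80,-20,320),-5,a)
a=sole(plate(-30,-20,125),-5,a)
E
```

```text
sole world [498.2 367.1   6.2] plate xy 356.6 130.4 dpsi [ 0.    0.   -7.26] F [-0.5  -2.34  5.16] gap 0.0211 t 3.35
tcp-> [500.1 349.4 354.6] row [-0.1293, -0.0063, -0.2762, 0.0, 0.0, 0.0]
tcp-> [610.8 -71.3 364.6] row [0.3307, -0.1976, -0.2024, -3.64, -0.02, -6.28]
tcp-> [615.2 -21.5 169.6] row [0.0544, 0.0005, 0.1938, 0.0, 0.0, -0.0]
```

```bash
python3 -m creep '[[-0.008,0,-0.015,0,0,0],[-0.024,-0.001,-0.05,0,0,0],[-0.045,-0.002,-0.095,0,0,0],[-0.065,-0.003,-0.14,0,0,0],[-0.087,-0.004,-0.185,0,0,0],[-0.108,-0.005,-0.23,0,0,0],[-0.125,-0.006,-0.266,0,0,0],[-0.129,-0.006,-0.276,0,0,0]]'
python3 - <<'E'
from g import *
where(); print(env.get_state()['joint_pos'].round(2))
a=sole(plate(-80,-20,320),-5)
E
```

```text
clock: 4.15
tcp_pos: [0.501, 0.3496, 0.3587]
orientation: [0.205, -0.607, 0.751, 0.16]
wrist_force: [0.4, 0.1, -2.1]
finger_gap: 0.021
sole world [499.2 340.3 314.1] plate xy 330.0 127.1 dpsi [ 0.09 -0.34 -7.25] F [ 0.35  0.14 -2.1 ] gap 0.021 t 4.15
[ 0.25  0.1  -0.02  1.19  0.46 -1.05]
tcp-> [610.8 -71.3 364.6] row [0.3332, -0.1967, -0.199, -3.92, 0.11, -6.1]
```

```bash
python3 -m creep '[[0.02,-0.012,-0.012,0,0,-0.5],[0.055,-0.033,-0.033,-0.5,0,-1.2],[0.093,-0.055,-0.055,-1,0,-2],[0.13,-0.077,-0.077,-1.5,0,-2.8],[0.167,-0.099,-0.099,-2,0,-3.5],[0.204,-0.121,-0.121,-2.5,0,-4.2],[0.24,-0.142,-0.142,-3,0,-5],[0.275,-0.162,-0.163,-3.3,0,-5.6]]'
python3 - <<'E'
from g import *
where(); print(env.get_state()['joint_pos'].round(2))
a=sole(plate(-80,-20,300),-5)
a=sole(plate(-40,-20,125),-5,a)
E
```

```text
clock: 4.95
tcp_pos: [0.59, 0.0006, 0.3549]
orientation: [0.191, -0.648, 0.716, 0.175]
wrist_force: [0.9, 1.0, -2.5]
finger_gap: 0.0209
sole world [588.7  -9.  310.3] plate xy -10.1 7.4 dpsi [ 0.02  0.31 -0.71] F [ 0.89  0.98 -2.48] gap 0.0209 t 4.95
[-0.39  0.4   0.37  1.7   0.5  -1.9 ]
tcp-> [610.8 -71.3 344.6] row [0.0653, -0.0279, -0.026, -0.09, -0.01, -0.77]
tcp-> [614.3 -31.5 169.6] row [0.0531, 0.0004, 0.1715, 0.0, 0.0, -0.0]
```

```bash
python3 -m creep '[[0.03,-0.013,-0.013,0,0,-0.4],[0.06,-0.026,-0.022,-0.1,0,-0.77],[0.073,-0.0275,0.01,-0.1,0,-0.77],[0.085,-0.0275,0.05,-0.1,0,-0.77],[0.097,-0.0275,0.09,-0.1,0,-0.77],[0.109,-0.0275,0.125,-0.1,0,-0.77],[0.117,-0.0275,0.142,-0.1,0,-0.77],[0.118,-0.0275,0.1455,-0.1,0,-0.77]]'
python3 - <<'E'
from w import *
where(); s=env.get_state(); print(s['joint_pos'].round(2))
a=sole(plate(40,-20,95),-5)
b=sole(plate(66,-20,55),-5,a)
p,im,d=wrist(); cv2.imwrite('pics/w2.png',im)
im,W=cloud('side'); cv2.imwrite('pics/s2.png',im)
E
```

```text
clock: 5.75
tcp_pos: [0.6118, -0.0279, 0.1673]
orientation: [0.191, -0.652, 0.712, 0.177]
wrist_force: [-0.0, 0.1, -2.3]
finger_gap: 0.0215
sole world [610.7 -37.4 122.6] plate xy -36.6 -16.9 dpsi [0.1  0.3  0.02] F [-0.05  0.08 -2.34] gap 0.0215 t 5.75
[-0.42  0.51  0.07  1.33  0.49 -1.95]
tcp-> [621.3  48.2 139.6] row [-0.0524, -0.0029, 0.0624, 0.28, 0.07, -0.14]
tcp-> [623.6  74.1  99.6] row [-0.0025, 0.0001, 0.0476, 0.0, 0.0, -0.0]
```

View pics/s2.png

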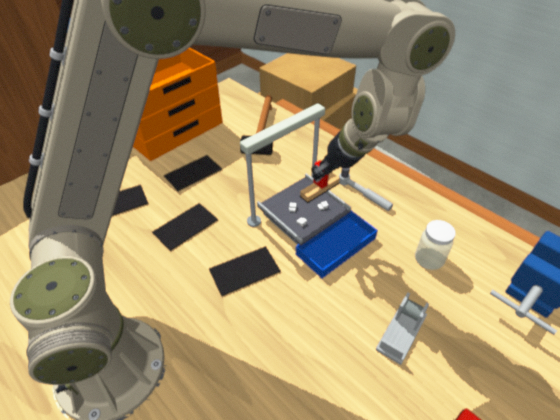

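The side view shows the scraper held level above the plate at (315,190), with the arm clear of the lamp. I'll move in under the bar and down.

```bash
python3 - <<'E'
from g import *
a=sole(plate(36,-20,82),-5)
b=sole(plate(66,-20,55),-5)
E
```

```text
tcp-> [621.   44.2 126.6] row [-0.0412, -0.0007, 0.0751, -0.01, 0.02, -0.0]
tcp-> [623.6  74.1  99.6] row [-0.0537, -0.0006, 0.1135, -0.01, 0.02, -0.0]
```

```bash
python3 -m creep '[[-0.008,0,0.015,0,0,0],[-0.02,0,0.035,0,0,0],[-0.032,0,0.057,0,0,0],[-0.041,-0.001,0.075,0,0,0],[-0.045,-0.001,0.087,0,0,0],[-0.05,-0.001,0.1,0,0,0],[-0.053,-0.001,0.111,0,0,0],[-0.0537,-0.001,0.1135,0,0,0]]'
python3 - <<'E'
from g import *
where(); s=env.get_state(); print(s['joint_pos'].round(2))
b=sole(plate(66,-20,45),-5)
E
```

```text
clock: 6.65
tcp_pos: [0.6249, 0.074, 0.1008]
orientation: [0.193, -0.653, 0.712, 0.173]
wrist_force: [0.3, -0.4, -2.8]
finger_gap: 0.0209
sole world [624.2  64.4  56.2] plate xy 66.0 -21.5 dpsi [-0.06 -0.17  0.01] F [ 0.27 -0.45 -2.77] gap 0.0209 t 6.65
[-0.25  0.51 -0.09  1.06  0.52 -1.76]
tcp-> [623.6  74.1  89.6] row [0.0056, 0.0014, 0.0097, -0.15, -0.04, 0.1]
```

```bash
python3 -m creep '[[0.001,0,0.002,0,0,0],[0.002,0,0.004,0,0,0],[0.003,0,0.006,0,0,0],[0.004,0,0.0072,0,0,0],[0.0045,0,0.0078,0,0,0],[0.0045,0,0.0078,0,0,0],[0.0045,0,0.0078,0,0,0],[0.0045,0,0.0078,0,0,0]]'
python3 -c "
from g import *
where()"
```

```text
clock: 7.45
tcp_pos: [0.6253, 0.0735, 0.0924]
orientation: [0.193, -0.653, 0.712, 0.173]
wrist_force: [-0.6, 0.3, -3.2]
finger_gap: 0.0213
sole world [624.6  63.9  47.8] plate xy 65.5 -21.9 dpsi [-0.05 -0.22 -0.03] F [-0.59  0.27 -3.2 ] gap 0.0213 t 7.45
```

Still in the air (−3.2 N is just the scraper's weight). I'll lower in small steps of about 3 mm per call.

```bash
python3 -m creep '[[0.0003,0,0.0004,0,0,0],[0.0005,0,0.0009,0,0,0],[0.0008,0,0.0013,0,0,0],[0.001,0,0.0017,0,0,0],[0.0013,0,0.0022,0,0,0],[0.0015,0,0.0026,0,0,0],[0.0015,0,0.0026,0,0,0],[0.0015,0,0.0026,0,0,0]]'
python3 -c "
from g import *
where()"
```

```text
clock: 8.25
tcp_pos: [0.6254, 0.0735, 0.0899]
orientation: [0.193, -0.653, 0.712, 0.173]
wrist_force: [-1.0, -2.5, 5.3]
finger_gap: 0.0219
sole world [624.7  63.9  45.3] plate xy 65.5 -22.0 dpsi [-0.04 -0.24 -0.05] F [-1.01 -2.5   5.28] gap 0.0219 t 8.25
```

Contact is made, about 8 N net. I'll work out stroke A as a displacement of −147 mm along plate x.

```bash
python3 -c "
from g import *
F=rot(env.get_state()['orientation']).as_matrix()
print((F.T@np.r_[-147*e+2*f,0]).round(1), (F.T@np.r_[-74*e+1*f,0]).round(1))"
```

```text
[127.2   1.9 -73.6] [ 64.1   0.9 -37.1]
```

```bash
python3 -m creep '[[0.004,0,-0.0023,0,0,0],[0.012,0,-0.007,0,0,0],[0.021,0,-0.0122,0,0,0],[0.03,0.001,-0.0174,0,0,0],[0.039,0.001,-0.0226,0,0,0],[0.048,0.001,-0.0278,0,0,0],[0.057,0.001,-0.033,0,0,0],[0.064,0.001,-0.037,0,0,0]]'
python3 - <<'E'
from g import *
where(); F=rot(env.get_state()['orientation']).as_matrix()
print((F.T@np.r_[-74*e,0]).round(1))
E
```

```text
clock: 9.05
tcp_pos: [0.6181, -0.0005, 0.0899]
orientation: [0.194, -0.652, 0.712, 0.173]
wrist_force: [1.1, 6.0, 5.6]
finger_gap: 0.0213
sole world [617.4 -10.1  45.3] plate xy -8.8 -21.2 dpsi [ 0.07 -0.26 -0.09] F [1.05 5.99 5.61] gap 0.0213 t 9.05
[ 64.   -0.1 -37.2]
```

```bash
python3 -m creep '[[0.009,0,-0.0052,0,0,0],[0.018,0,-0.0104,0,0,0],[0.027,0,-0.0157,0,0,0],[0.036,0,-0.0209,0,0,0],[0.045,0,-0.0261,0,0,0],[0.054,0,-0.0313,0,0,0],[0.062,0,-0.036,0,0,0],[0.065,0,-0.0377,0,0,0]]'
python3 - <<'E'
from w import *
where()
p,im,d=wrist(); im2,W=cloud('side'); im3,W3=cloud('scene')
cv2.imwrite('pics/a1.png',np.hstack([cv2.resize(im,(373,280)),cv2.resize(im2[150:290,220:406],(373,280))]))
cv2.imwrite('pics/a1s.png',im3)
a=sole(plate(-70,-20,75),-5)
b=sole(plate(35,20,82),-5)
c=sole(plate(66,20,46),-5)
E
```

```text
clock: 9.85
tcp_pos: [0.6111, -0.0757, 0.0899]
orientation: [0.194, -0.652, 0.712, 0.173]
wrist_force: [0.8, 5.7, 6.3]
finger_gap: 0.0211
sole world [610.4 -85.3  45.2] plate xy -84.3 -20.8 dpsi [ 0.06 -0.22 -0.12] F [0.81 5.67 6.28] gap 0.0211 t 9.85
tcp-> [611.7 -61.4 119.6] row [-0.0274, 0.0005, -0.0185, -0.24, 0.01, 0.01]
tcp-> [581.   46.7 126.6] row [-0.1218, 0.0406, 0.0278, -0.24, 0.01, 0.01]
tcp-> [583.7  77.6  90.6] row [-0.1306, 0.0409, 0.0745, -0.24, 0.01, 0.01]
```

View pics/a1.png

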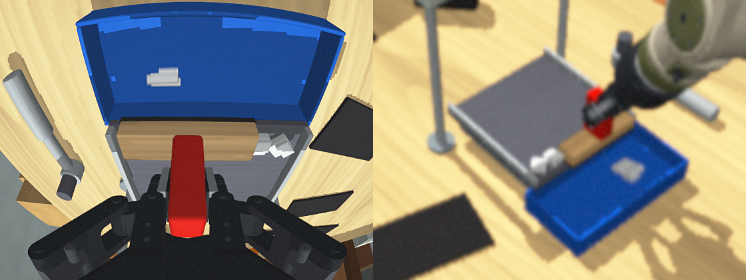

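The wrist view shows two chips in the tray at (163,77). The other two are still on the plate at (270,147), beside the blade end on the robot's side. I'll lift, back off and measure them.

```bash
python3 - <<'E'
from g import *
sole(plate(-15,18,80),-5)
E
python3 -m creep '[[-0.005,0,-0.009,0,0,0],[-0.011,0,-0.019,0,0,0],[-0.0175,0,-0.03,0,0,0],[-0.03,0.01,-0.023,0,0,0],[-0.045,0.02,-0.015,0,0,0],[-0.06,0.03,-0.007,0,0,0],[-0.073,0.038,0.002,0,0,0],[-0.077,0.0385,0.004,0,0,0]]'
python3 - <<'E'
from w import *
where()
p,im,d=wrist(); W,D=wpts(p,d)
hsv=cv2.cvtColor(im,cv2.COLOR_BGR2HSV).astype(int); H,S,V=np.moveaxis(hsv,-1,0)
xy=W[...,:2]*1000-C; px=xy@e; py=xy@f; Z=W[...,2]
m=(V>140)&(S<60)&(Z>.046)&(Z<.075)&(px<60)&(px>-130)&(abs(py)<82)
k,L,st,c=cv2.connectedComponentsWithStats(m.astype(np.uint8))
for i in range(1,k):
    if st[i,4]>15: q=L==i; print(c[i].round(),st[i,4],'x',np.percentile(px[q],[2,50,98]).round(1),'y',np.percentile(py[q],[2,50,98]).round(1),'z',np.percentile(Z[q],[5,95]).round(3))
cv2.imwrite('pics/a2.png',im)
E
```

```text
tcp-> [578.7  -3.3 124.6] row [-0.0776, 0.0386, 0.0045, -0.24, 0.01, 0.01]
clock: 10.8
tcp_pos: [0.5775, -0.0018, 0.1249]
orientation: [0.193, -0.653, 0.711, 0.173]
wrist_force: [0.3, 0.3, -1.9]
finger_gap: 0.021
sole world [576.8 -11.5  80.3] plate xy -13.7 19.1 dpsi [-0.07 -0.17  0.06] F [ 0.27  0.34 -1.91] gap 0.021 t 10.8
[330.  62.] 28 x [-79.1 -78.7 -78.2] y [37.8 44.4 49.6] z [0.052 0.054]
[350.  85.] 2158 x [-78.  -67.4 -56.3] y [36.7 53.9 76.7] z [0.053 0.058]
```

View pics/a2.png

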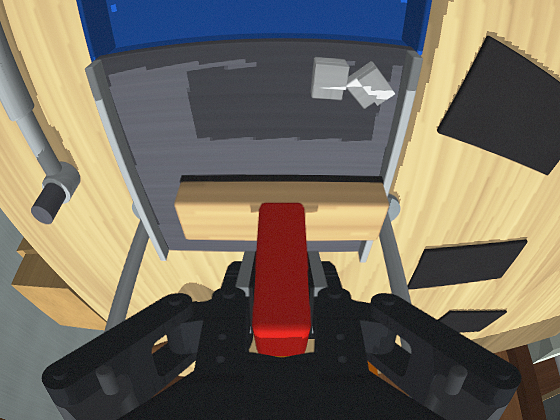

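Picture a2 shows the last two chips at (330,78) and (370,85), at plate x −79..−56 and y 37..77. I'll set the blade down behind them at y=+24.

```bash
python3 -m creep '[[0.003,0.002,0.005,0,0,0],[0.008,0.004,0.014,0,0,0],[0.012,0.005,0.0205,0,0,0],[0.0148,0.005,0.0257,0,0,0],[0.016,0.005,0.0277,0,0,0],[0.0165,0.005,0.0286,0,0,0],[0.017,0.005,0.0295,0,0,0],[0.0173,0.005,0.03,0,0,0]]'
python3 -c "
from g import *
where()"
```

```text
clock: 11.65
tcp_pos: [0.5741, -0.0028, 0.09]
orientation: [0.193, -0.653, 0.712, 0.173]
wrist_force: [-1.2, -0.7, 2.2]
finger_gap: 0.0214
sole world [573.4 -12.4  45.4] plate xy -14.9 22.4 dpsi [-0.06 -0.24 -0.04] F [-1.19 -0.67  2.22] gap 0.0214 t 11.65
```

```bash
python3 -m creep '[[0.005,0.001,-0.0029,0,0,0],[0.014,0.002,-0.008,0,0,0],[0.023,0.002,-0.0132,0,0,0],[0.032,0.002,-0.0185,0,0,0],[0.041,0.002,-0.0237,0,0,0],[0.05,0.002,-0.029,0,0,0],[0.058,0.002,-0.0337,0,0,0],[0.0625,0.002,-0.0362,0,0,0]]'
cat > tray.py <<'E'
from w import *
where()
p,im,d=wrist(); W,D=wpts(p,d)
hsv=cv2.cvtColor(im,cv2.COLOR_BGR2HSV).astype(int); H,S,V=np.moveaxis(hsv,-1,0)
xy=W[...,:2]*1000-C; px=xy@e; py=xy@f; Z=W[...,2]
m=(V>110)&(S<70)&(Z>.0)&(Z<.075)&(px<80)&(px>-200)&(abs(py)<105)&~((Z<.065)&(abs(py)>83)&(px>-92))
k,L,st,c=cv2.connectedComponentsWithStats(m.astype(np.uint8))
for i in range(1,k):
    if st[i,4]>25: q=L==i; print(c[i].round(),st[i,4],'x',np.percentile(px[q],[2,50,98]).round(1),'y',np.percentile(py[q],[2,50,98]).round(1),'z',np.percentile(Z[q],[5,95]).round(3))
import sys; cv2.imwrite(f'pics/{sys.argv[1]}.png',im)
E
python3 tray.py b1
```

```text
clock: 12.45
tcp_pos: [0.5656, -0.0752, 0.0898]
orientation: [0.194, -0.652, 0.712, 0.173]
wrist_force: [0.3, 5.0, 4.7]
finger_gap: 0.0214
sole world [564.8 -84.8  45.2] plate xy -87.8 24.6 dpsi [-0.   -0.22 -0.09] F [0.34 4.97 4.72] gap 0.0214 t 12.45
[171.  95.] 2600 x [-148.9 -133.9 -113.7] y [-50.1 -37.1 -26.3] z [0.008 0.016]
[317.  93.] 1248 x [-142.4 -133.2 -123.6] y [36.4 44.5 53. ] z [0.011 0.021]
[363. 144.] 1059 x [-105.6 -102.4  -93.9] y [64.1 74.  85.1] z [0.006 0.024]
[179. 251.] 6819 x [-74.5 -28.7  36.1] y [-81.1 -51.   -0.8] z [0.045 0.046]
[341. 257.] 1505 x [-41.6 -26.3  19.1] y [44.5 70.4 82.6] z [0.045 0.046]
```

View pics/b1.png

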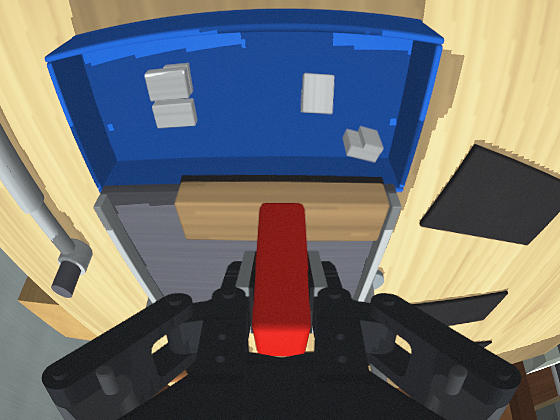

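All four chips are in the tray, at (168,82), (174,112), (318,93) and (363,144). Their tops are at or below 24 mm. Now I'll take the scraper back over the lamp.

```bash
python3 - <<'E'
from g import *
a=sole([566,-85,312],-5)
b=sole([494,372,318],-8,a)
E
python3 -m creep '[[-0.008,0,-0.015,0,0,0],[-0.024,0,-0.05,0,0,0],[-0.045,0,-0.09,0,0,0],[-0.067,0,-0.13,0,0,0],[-0.09,0,-0.168,0,0,0],[-0.113,0,-0.205,0,0,0],[-0.13,0,-0.226,0,0,0],[-0.134,0,-0.231,0,0,0]]'
python3 - <<'E'
from g import *
where(); print(env.get_state()['joint_pos'].round(2))
a=sole([494,374,318],-8)
E
```

```text
tcp-> [566.9 -75.4 356.6] row [-0.1339, -0.0029, -0.2307, -0.24, -0.0, 0.01]
tcp-> [495.4 381.5 362.6] row [-0.3917, 0.1111, 0.2195, 1.5, 0.01, 2.6]
clock: 13.3
tcp_pos: [0.5647, -0.075, 0.3591]
orientation: [0.193, -0.654, 0.711, 0.17]
wrist_force: [-0.8, -0.3, -2.9]
finger_gap: 0.0213
sole world [564.1 -84.8 314.6] plate xy -87.9 25.3 dpsi [-0.33 -0.47  0.02] F [-0.8  -0.29 -2.91] gap 0.0213 t 13.3
[-0.52  0.41  0.4   1.78  0.47 -2.06]
tcp-> [495.4 383.5 362.6] row [-0.3936, 0.1088, 0.2198, 1.07, -0.27, 2.87]
```

```bash
python3 -m creep '[[-0.02,0.0055,0.0112,0,0,0.2],[-0.055,0.0152,0.0307,0.2,0,0.4],[-0.095,0.0263,0.0531,0.3,-0.1,0.8],[-0.135,0.0373,0.0754,0.4,-0.1,1.1],[-0.175,0.0484,0.0977,0.5,-0.1,1.4],[-0.215,0.0594,0.12,0.6,-0.2,1.7],[-0.255,0.0705,0.1424,0.8,-0.2,2.1],[-0.295,0.0815,0.1647,1,-0.2,2.5]]'
python3 - <<'E'
from g import *
where(); print(env.get_state()['joint_pos'].round(2))
a=sole([494,374,250],-8)
a=sole([494,374,40],-8,a)
E
```

```text
clock: 14.1
tcp_pos: [0.5116, 0.2707, 0.3584]
orientation: [0.195, -0.635, 0.728, 0.172]
wrist_force: [0.7, 0.1, -2.5]
finger_gap: 0.0212
sole world [510.  261.2 313.8] plate xy 252.1 109.4 dpsi [ 0.04  0.3  -2.74] F [ 0.72  0.13 -2.5 ] gap 0.0212 t 14.1
[ 0.08  0.14  0.03  1.34  0.51 -1.32]
tcp-> [495.4 383.5 294.6] row [-0.0629, 0.0311, 0.1102, 0.39, 0.0, 0.08]
tcp-> [495.4 383.5  84.6] row [0.1052, 0.0005, 0.1817, -0.0, 0.0, -0.0]
```

```bash
python3 -m creep '[[-0.03,0.013,0.02,0.1,0,0],[-0.055,0.023,0.055,0.2,0,0],[-0.063,0.029,0.09,0.4,0,0],[-0.052,0.031,0.13,0.4,0,0.1],[-0.03,0.0312,0.169,0.4,0,0.1],[-0.006,0.0313,0.21,0.4,0,0.1],[0.015,0.0315,0.246,0.4,0,0.1],[0.022,0.0316,0.258,0.4,0,0.1]]'
python3 - <<'E'
from w import *
where()
p,im,d=wrist(); W,D=wpts(p,d); np.savez('w3.npz',im=im,W=W,D=D,o=p['position']); cv2.imwrite('pics/p1.png',im)
hsv=cv2.cvtColor(im,cv2.COLOR_BGR2HSV).astype(int); V=hsv[...,2]; X,Y,Z=np.moveaxis(W,-1,0)
pad=(V<60)&(Z<.012)&(Z>-.005)&(np.hypot(X-.493,Y-.376)<.11); P=W[pad][:,:2]*1000; print(pad.sum(),cv2.minAreaRect(P.astype(np.float32)), P.min(0),P.max(0))
a=sole([494,374,9],-8)
E
```

```text
clock: 14.9
tcp_pos: [0.4905, 0.3813, 0.1184]
orientation: [0.192, -0.633, 0.73, 0.17]
wrist_force: [-1.2, 0.2, -3.0]
finger_gap: 0.0215
sole world [488.7 371.6  73.9] plate xy 360.3 140.2 dpsi [-0.25  0.49 -3.01] F [-1.2   0.17 -3.02] gap 0.0215 t 14.9
20527 ((493.092041015625, 375.6121826171875), (87.42305755615234, 158.3780517578125), 83.55636596679688) [410.63796614 324.93753745] [574.97134505 427.62351935]
tcp-> [495.4 383.5  53.6] row [0.0293, -0.0049, 0.0573, 0.43, -0.33, -0.26]
```

View pics/p1.png

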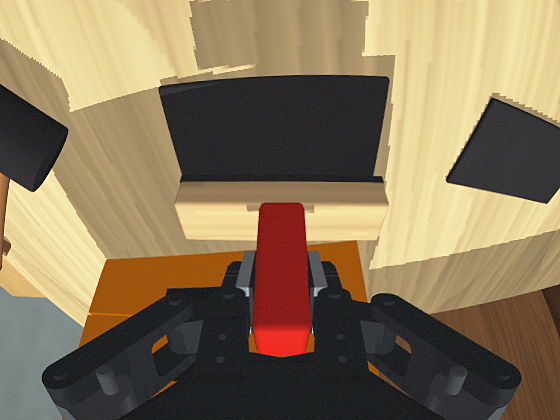

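The pad is at (275,130) in the picture, with the scraper above its front half. The centre again measures (493,376). I'll lower it.

```bash
python3 - <<'E'
from g import *
where()
a=sole([494,375,9],-8)
E
python3 -m creep '[[0.004,-0.001,0.01,0,0,0],[0.01,-0.002,0.022,0,0,0],[0.016,-0.003,0.034,0,0,0],[0.022,-0.004,0.044,0,0,0],[0.026,-0.004,0.051,0,0,0],[0.028,-0.005,0.055,0,0,0],[0.029,-0.005,0.057,0,0,0],[0.029,-0.005,0.057,0,0,0]]'
python3 -c "
from g import *
where(); sole([494,375,6],-8)"
```

```text
sole world [488.7 371.5  73.4] plate xy 360.2 140.3 dpsi [-0.27  0.54 -3.01] F [-0.94 -0.52 -5.02] gap 0.0215 t 14.95
tcp-> [495.4 384.5  53.6] row [0.0285, -0.0048, 0.0578, 0.43, -0.33, -0.26]
clock: 15.75
tcp_pos: [0.5016, 0.3869, 0.0634]
orientation: [0.198, -0.634, 0.728, 0.169]
wrist_force: [0.8, 0.7, -2.4]
finger_gap: 0.0215
sole world [500.4 377.5  18.8] plate xy 367.1 129.1 dpsi [ 0.16 -0.15 -2.98] F [ 0.76  0.72 -2.37] gap 0.0215 t 15.75
tcp-> [495.4 384.5  50.6] row [0.0092, 0.0059, 0.0094, -0.1, 0.18, 0.08]
```

```bash
python3 -m creep '[[0.002,0.001,0.002,0,0,0],[0.004,0.003,0.004,0,0,0],[0.006,0.005,0.006,0,0,0],[0.007,0.006,0.007,0,0,0],[0.0075,0.006,0.007,0,0,0],[0.0075,0.006,0.007,0,0,0],[0.0075,0.006,0.007,0,0,0],[0.0075,0.006,0.007,0,0,0]]'
python3 -c "
from g import *
where(); sole([494,375,6],-8)"
```

```text
clock: 16.55
tcp_pos: [0.4954, 0.3848, 0.0537]
orientation: [0.198, -0.634, 0.728, 0.169]
wrist_force: [0.2, -0.0, -2.2]
finger_gap: 0.0216
sole world [494.1 375.4   9.1] plate xy 364.5 135.2 dpsi [ 0.17 -0.16 -2.99] F [ 0.21 -0.05 -2.17] gap 0.0216 t 16.55
tcp-> [495.4 384.5  50.6] row [0.0018, -0.0, 0.0025, -0.11, 0.18, 0.08]
```

```bash
python3 -m creep '[[0.0003,0,0.0005,0,0,0],[0.0006,0,0.001,0,0,0],[0.0009,0,0.0015,0,0,0],[0.0012,0,0.002,0,0,0],[0.0015,0,0.0026,0,0,0],[0.0016,0,0.0028,0,0,0],[0.0016,0,0.0028,0,0,0],[0.0016,0,0.0028,0,0,0]]'
python3 -c "
from g import *
where()"
```

```text
clock: 17.35
tcp_pos: [0.4953, 0.3848, 0.0509]
orientation: [0.199, -0.634, 0.728, 0.17]
wrist_force: [-2.8, -3.6, 6.7]
finger_gap: 0.0213
sole world [494.  375.4   6.2] plate xy 364.5 135.3 dpsi [ 0.19 -0.15 -2.99] F [-2.79 -3.65  6.73] gap 0.0213 t 17.35
```

The scraper is seated on the pad, about 9 N net. I'll release it and back off along the tool axis.

```bash
python3 -m creep '[[0,0,0,0,0,0],[0,0,0,0,0,0],[0,0,0,0,0,0],[0,0,0,0,0,0],[0,0,0,0,0,0],[0,0,0,0,0,0],[0,0,0,0,0,0],[0,0,0,0,0,0]]' 0.085 60
python3 -m creep '[[0,0,-0.006,0,0,0],[0,0,-0.018,0,0,0],[0,0,-0.035,0,0,0],[0,0,-0.055,0,0,0],[0,0,-0.078,0,0,0],[0,0,-0.1,0,0,0],[0,0,-0.12,0,0,0],[0,0,-0.13,0,0,0]]'
python3 - <<'E'
from w import *
p,im,d=wrist(); W,D=wpts(p,d); cv2.imwrite('pics/e1.png',im)
hsv=cv2.cvtColor(im,cv2.COLOR_BGR2HSV).astype(int); H,S,V=np.moveaxis(hsv,-1,0); X,Y,Z=np.moveaxis(W,-1,0)
near=np.hypot(X-.494,Y-.375)<.1; o=np.array(p['position'])
def onp(m,z): d=D[m]; return cv2.minAreaRect(((o+d*((z-o[2])/d[:,2])[:,None])[:,:2]*1000).astype(np.float32))
print('red',onp(((H<8)|(H>172))&(S>150)&near&(Z>.088),.093)); print('block',onp((H>8)&(H<25)&(abs(Z-.029)<.004)&near,.029))
im,W=cloud('side'); im2,W2=cloud('scene'); cv2.imwrite('pics/e2.png',np.hstack([cv2.resize(x,(400,300)) for x in(im,im2)]))
d2=np.abs(im2.astype(int)-np.load('scene0.npz')['im']).max(2)>60; k,L,st,c=cv2.connectedComponentsWithStats(d2.astype(np.uint8)); print([(c[i].round(),st[i,4]) for i in range(1,k) if st[i,4]>25])
a=(W[...,:2]*1000-C); px=a@e;py=a@f;Z=W[...,2]; hs=cv2.cvtColor(im,cv2.COLOR_BGR2HSV)
m=(hs[...,2]>120)&(hs[...,1]<90)&(px<-85)&(px>-178)&(abs(py)<95)&(Z<.06); k,L,st,c=cv2.connectedComponentsWithStats(m.astype(np.uint8))
for i in range(1,k):
    if st[i,4]>8: print('chip',c[i].round(),st[i,4],np.median(px[L==i])+130,np.median(py[L==i]),np.median(Z[L==i]))
E
```

```text
clock: 18.15
tcp_pos: [0.4952, 0.3848, 0.0503]
orientation: [0.198, -0.634, 0.728, 0.17]
wrist_force: [0.1, 0.2, 0.2]
finger_gap: 0.0852
clock: 18.95
tcp_pos: [0.4865, 0.3193, 0.1653]
orientation: [0.2, -0.634, 0.728, 0.169]
wrist_force: [0.8, 0.1, 0.2]
finger_gap: 0.085
red ((704.2208251953125, 652.9381103515625), (739.3056640625, 34.051055908203125), 52.79512405395508)
block ((493.44647216796875, 376.0229797363281), (32.455650329589844, 109.18807220458984), 82.25767517089844)
[(array([135.,   4.]), np.int32(115)), (array([267.,   5.]), np.int32(37)), (array([288.,  17.]), np.int32(591)), (array([312.,  13.]), np.int32(393)), (array([88., 46.]), np.int32(1662)), (array([109.,  14.]), np.int32(173)), (array([80.,  9.]), np.int32(37)), (array([142.,  59.]), np.int32(1041)), (array([324.,  54.]), np.int32(42)), (array([303.,  56.]), np.int32(102)), (array([162.,  80.]), np.int32(242)), (array([326.,  91.]), np.int32(963)), (array([ 86., 110.]), np.int32(569)), (array([121.,  99.]), np.int32(122)), (array([148., 106.]), np.int32(145)), (array([292., 112.]), np.int32(31)), (array([167., 167.]), np.int32(2182)), (array([ 39., 179.]), np.int32(2517)), (array([ 95., 159.]), np.int32(57)), (array([122., 271.]), np.int32(11483)), (array([ 35., 203.]), np.int32(105)), (array([306., 211.]), np.int32(44)), (array([335., 221.]), np.int32(61)), (array([288., 221.]), np.int32(44)), (array([319., 234.]), np.int32(53)), (array([263., 242.]), np.int32(66)), (array([265., 256.]), np.int32(75)), (array([293., 272.]), np.int32(178))]
chip [348. 237.] 134 -4.007691136373467 -37.54830563647894 0.014150054520158661
chip [308. 250.] 55 26.94672746496751 74.40280794857887 0.019361062692372144
chip [324. 252.] 68 0.6220425325918768 45.7067284285235 0.01481652108012571
```

View pics/e2.png

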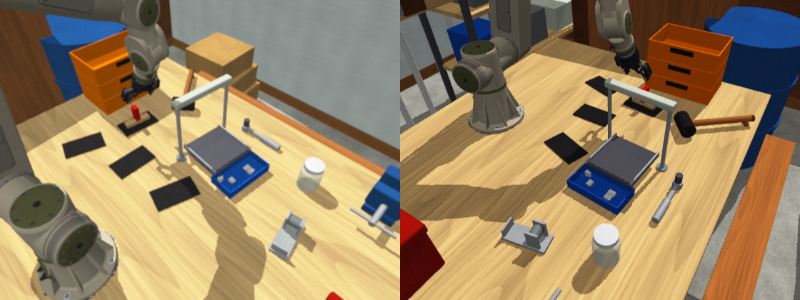

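The final picture shows the scraper upright on its pad and all four chips in the tray. The bystanders don't show up in the image difference. I'll hand in.

```bash
python3 -c "
from h import *
s=env.get_state(); print(s['qvel'].round(3),s['wrist_force']); print(env.hand_in())"
```

```text
[ 0.012  0.023 -0.024 -0.012 -0.002  0.003] [-0.22802739 -0.0612061   0.35789113]
the job is handed in; nothing more can be done
None
```

I scraped all four chips into the blue tray, stood the scraper back on its pad, released it and handed the job in at about 19 s. The hand-in reports no verdict, so the results below are from my own checks.

**What I did:**
- **Approach:** I gripped the red handle with the gripper leaned 30° towards the tray and carried the scraper over the lamp bar, then in under it.
- **Scraping:** It took two overlapping strokes, each dropping two chips. Net vertical contact readings were about 5–9 N.

**Last checks:**
- **Chips:** Two were seen separately. The other two touch and read as one blob, but an earlier wrist picture shows all four apart in the tray. They lie well inside the tray walls, at heights of about 14–24 mm against the 33 mm limit.
- **Scraper:** The block measures (493, 376) mm, about 1 mm from the pad's measured centre. It stands upright in the pictures. The gripper is open and about 100 mm clear.
- **Bystanders and lamp:** The jar, mallet, wrench and dispenser showed no change in the scene camera's before/after comparison. The wrist force showed no sign of touching the lamp.
- **Failed check:** The final handle-top measurement was useless because the red mask picked up background, so the scraper's position rests on the block measurement and the pictures.

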